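# Put the solder spools away in their dishes

### The job

Put the four solder wire spools away, each upright in the round metal dish of its size: the widest spool in the widest dish, the next widest in the next, and so on down to the narrowest, each standing flat on the floor of its dish. Leave the flux tin and the circuit board where they are.

Things in the scene. Friction and masses are not known exactly. Their poses are not given: they have to be found in the camera images.
- spool_xl: loose full spool of solder wire, the widest of four: white flanges and grey metal wire, dark hole in the top, standing upright; 64 mm in diameter over its whole height (treat as a plain cylinder), 54 mm tall, about 400 g. Origin: centre of its underside; z is its axis, up.
- dish_xl: round shallow open dish of bare aluminium, fixed, the widest of four: 82 mm inside diameter, 88 mm outside, wall 3 mm, rim 12 mm above its underside, flat inner floor 4 mm above its underside. For the 64 mm spool, which has 9 mm of play all round. Origin: centre of its underside; z up.
- spool_l: loose full spool of solder wire, the second widest of four: white flanges and grey metal wire, dark hole in the top, standing upright; 52 mm in diameter over its whole height (treat as a plain cylinder), 50 mm tall, about 260 g. Origin: centre of its underside; z is its axis, up.
- dish_l: round shallow open dish of bare aluminium, fixed, the second widest of four: 70 mm inside diameter, 76 mm outside, wall 3 mm, rim 12 mm above its underside, flat inner floor 4 mm above its underside. For the 52 mm spool, which has 9 mm of play all round. Origin: centre of its underside; z up.
- spool_m: loose full spool of solder wire, the third widest of four: white flanges and grey metal wire, dark hole in the top, standing upright; 40 mm in diameter over its whole height (treat as a plain cylinder), 45 mm tall, about 150 g. Origin: centre of its underside; z is its axis, up.
- dish_m: round shallow open dish of bare aluminium, fixed, the third widest of four: 58 mm inside diameter, 64 mm outside, wall 3 mm, rim 12 mm above its underside, flat inner floor 4 mm above its underside. For the 40 mm spool, which has 9 mm of play all round. Origin: centre of its underside; z up.
- spool_s: loose full spool of solder wire, the narrowest of four: white flanges and grey metal wire, dark hole in the top, standing upright; 28 mm in diameter over its whole height (treat as a plain cylinder), 40 mm tall, about 70 g. Origin: centre of its underside; z is its axis, up.
- dish_s: round shallow open dish of bare aluminium, fixed, the narrowest of four: 46 mm inside diameter, 52 mm outside, wall 3 mm, rim 12 mm above its underside, flat inner floor 4 mm above its underside. For the 28 mm spool, which has 9 mm of play all round. Origin: centre of its underside; z up.
- flux_tin: closed flat round tin, bare metal with a plain brass-coloured lid, no hole: 50 mm in diameter, 24 mm tall; loose, not a spool, not to be moved. Origin: centre of its underside.
- board: blue circuit board with small components, 85 mm (its x) by 56 mm (its y), 16 mm tall at most; loose, in the middle of the row nearest the robot, its long side pointing roughly away from the robot, not to be moved. Origin: centre of its underside. Everything listed stands on a flat cutting mat, its top 3 mm above the table (z = 0.003), centres at least 110 mm apart (95 mm from the board).

How it is judged:
At the end, for the whole second after the job is handed in: Each spool stands upright (within 0.1 rad) and at rest on the floor of the dish of its own size: centre within 12 mm of the dish centre, underside less than 7 mm above the dish underside (horizontal distance between spool_xl and dish_xl below 0.012 m and z of spool_xl in the frame of dish_xl below 0.007 m and angle between each of spool_xl, spool_l, spool_m, spool_s's own z axis and vertical below 0.1 rad and linear speed of each of spool_xl, spool_l, spool_m, spool_s below 0.02 m/s and angular speed of each of spool_xl, spool_l, spool_m, spool_s below 0.2 rad/s and horizontal distance between spool_l and dish_l below 0.012 m and z of spool_l in the frame of dish_l below 0.007 m and horizontal distance between spool_m and dish_m below 0.012 m and z of spool_m in the frame of dish_m below 0.007 m and horizontal distance between spool_s and dish_s below 0.012 m and z of spool_s in the frame of dish_s below 0.007 m); the robot touches nothing.
It fails at once if the flux tin is pushed or carried more than 30 mm from where it was (distance of flux_tin from where it was at the start of the episode above 0.03 m).
It fails at once if the circuit board is pushed or carried more than 30 mm from where it was (distance of board from where it was at the start of the episode above 0.03 m).
It also fails if it takes over 96 s, if anything falls off the work surface, if the arm or the gripper's body presses on something with over 40 N, if the wrist force passes 120 N, or if a joint passes its speed limit or range.

### The arm

A 6-joint arm with a two-finger parallel gripper is mounted at the origin on the work surface. World frame = base frame: x ahead of the robot, y to its left, z up, the work surface at z = 0. Lengths are in m, angles in rad, forces in N, time in s.
With the tool pointing down it reaches from about 0.25 to 0.725 m from the base axis. Payload 9.7 kg.
Tool frame: the origin (TCP) lies between the finger pads; the fingertips stand 11 mm ahead of it and the grasp point (between the pads) lies 8 mm behind it; z points along the fingers, y is the line along which they close (so a half turn about z gives the same grasp; the last joint's range is limited). The gripper opens to 85 mm and grips with 20 to 120 N. Pads are 22 mm wide; open, the fingers measure 114 mm over their backs; the gripper's body (76 mm by 85 mm) begins 54 mm behind the grasp point. The pads swing forward as they close: fully open they stand 13 mm farther back than shut.
Start: joints at [1.176, 0.087, 0.176, 1.66, 0, 1.571], TCP at [0.212, 0.508, 0.242] pointing down, gripper open.
Joint ranges: [-3.13, 3.13], [-0.85, 1.81], [-1.15, 1.24], [-2.2, 2.28], [-1.44, 1.52], [-3.14, 3.14]. Speed limits (rad/s): [2.22, 2.22, 2.57, 3.14, 3.14, 3.14].

### API

Orientations are given as a unit quaternion [x, y, z, w].
In Python, from rig import ctrl gives the robot as it stands.
- The arm moves only by the tool play_rows, never from a script. Its argument "steps" is a list of rows, each an object of numbers: "x", "y", "z": the shift along the tool's x, y, z in cm; "spin": the turn about the tool's z in rad. A call has 1 to 5 rows; each row is the pose to reach, as a shift and turn from the pose commanded when the call began, along the tool's axes at that moment; what a row does not reach only later rows make up. A row lasts 1/10 s, in which the tool goes at most 50 mm and 8.59 degrees, less where a joint would pass 70% of its speed; a pose out of reach is approached as far as the arm can. A call with a gripper value outside its range is refused whole. "jaw" is the closure, from -1 (fully open) to 1 (shut), set as the call begins (left out, the last holds). The fingers move at their own pace and stop on an object; "grip_force" is the grip in N (left out, the last holds). Time passes only in rows, so rows that repeat a pose let the fingers close. It gives the time, the measured TCP pose, the force, the opening and the grip force at its end, in the units of the state.
- ctrl.read_state(): the state, without advancing time (a new reading comes with each control period).
- ctrl.get_image(name): name is "scene" or "top"; returns a dict with "img" (420x560x3 uint8, blue, green, red), "fov_y" (degrees; the focal length in pixels is half the picture's height over the tangent of half this angle, whatever the lens; pixels are square), "cx", "cy" (the principal point, pixels), "extrinsics" (4x4, takes a point from camera to world coordinates). Camera axes: x right, y down, z forward; pixel columns grow to the right and rows downward; lengths in m; the calibration is good to about 2 mm. A picture is of the moment at which its call begins. There is no depth.
- ctrl.sign_off(): hands the job in; it is judged then, once.
The state is a dict: "time": time; "joint_pos": joint angles; "joint_vel": joint speeds; "joint_torque": joint torques, N m; "tool_pos": TCP position; "eef_rot": TCP orientation; "force": force on the tool from outside, world axes, zero at the start; "torque": the same for the moment, N m; "gripper_width": finger opening in m; "finger_force": force on a finger pad.
Only numpy, scipy, OpenCV 4.12 (cv2) and the standard library are available. Lean on these libraries where they do the work, as an engineer would, in place of code of your own. Each camera call takes 0.05 s, during which the arm holds its last target. There are 200 camera calls.

## Working session

There is one attempt and no reset: what is moved stays moved. The work goes in short steps, Python scripts to look and compute and a tool call to move; the robot and the scene stay as the last step left them, time stands still between calls to the robot, and variables do not carry over. Pictures are saved under pics/ and viewed, at most 14 in all, crops included, and the job is handed in when it is done.

Besides the shell and the picture viewer there is one more tool, called after "Call:" by a JSON object that holds its "method" and its "body", one argument or row to a line. play_rows: Moves the arm, as the interface text tells. Its arguments: {"type":"object","properties":{"steps":{"type":"array","items":{"type":"object","properties":{"x":{"type":"number"},"y":{"type":"number"},"z":{"type":"number"},"spin":{"type":"number"}}}},"jaw":{"type":"number"},"grip_force":{"type":"number"}},"required":["steps"]}

```bash
mkdir -p pics; python3 - <<'E'
from rig import ctrl
import cv2,numpy as np,pickle
s=ctrl.read_state();print(s)
d={}
for n in("scene","top"):
    g=ctrl.get_image(n);d[n]=g;cv2.imwrite(f"pics/{n}0.png",g["img"]);print(n,g["fov_y"],g["cx"],g["cy"],np.round(g["extrinsics"],4).tolist())
pickle.dump(d,open("d0.pkl","wb"))
E
```

```text
{'time': 0.0, 'joint_pos': array([1.17599994e+00, 8.74703707e-02, 1.75132877e-01, 1.65981799e+00,
       4.03147927e-05, 1.57079033e+00]), 'joint_vel': array([ 5.32122317e-04,  4.98267118e-05,  1.82781301e-04,  9.59483771e-04,
       -1.93912926e-04,  8.99717742e-05]), 'joint_torque': array([ 9.79873512e-04, -5.20388138e+01,  4.64802253e+01,  1.63606089e-02,
        9.59335011e-05,  2.07424861e-06]), 'tool_pos': array([0.21144564, 0.50749073, 0.24157677]), 'eef_rot': array([ 1.96115743e-01,  9.80580518e-01, -6.62426947e-04, -1.53045879e-04]), 'force': array([-0.22728838,  0.08615565,  0.34595154]), 'torque': array([ 0.00694485,  0.00491789, -0.01541461]), 'finger_force': 0.0, 'gripper_width': 0.0854360748319589}
scene 50.513059794520956 278.18505162740036 208.0559249228107 [[0.2554, 0.7357, -0.6272, 1.222], [0.9668, -0.1909, 0.1698, -0.1791], [0.0052, -0.6498, -0.7601, 0.8999], [0.0, 0.0, 0.0, 1.0]]
top 55.30771147229058 277.2678835740032 208.16184980356013 [[0.0043, -0.9979, 0.0639, 0.4393], [-0.9999, -0.0034, 0.0138, 0.0077], [-0.0135, -0.0639, -0.9979, 0.9208], [0.0, 0.0, 0.0, 1.0]]
```

View pics/scene0.png

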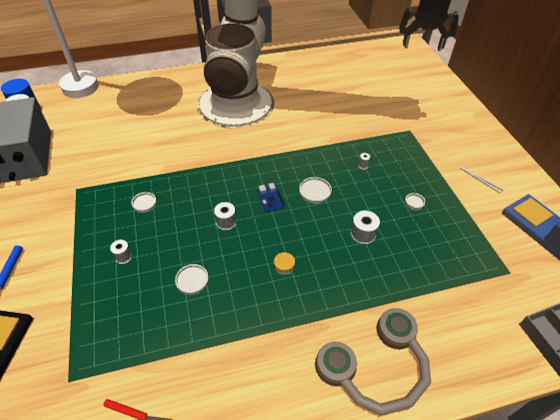

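View pics/top0.png

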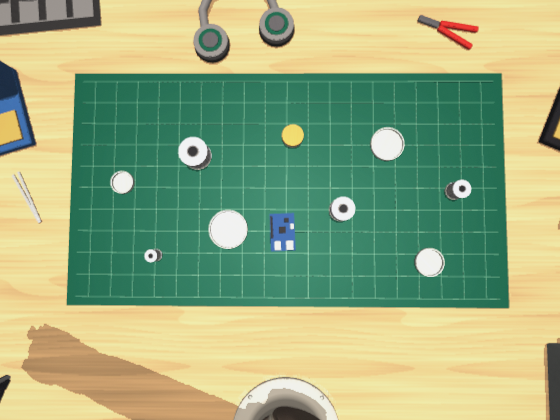

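Scene and top views show all four spools (top view, upper flanges): xl (193,152), l (343,208), m (461,189), s (151,256). The dishes are xl (228,229), l (388,144), m (430,262) and s (122,182). The tin is at (292,135) and the board at (283,231).

```bash
cat > h.py <<'E'
import cv2,numpy as np
def f_of(g): return 210/np.tan(np.radians(g["fov_y"]/2))
def ray(g,p):
    E=np.array(g["extrinsics"]);f=f_of(g)
    d=E[:3,:3]@np.array([(p[0]-g["cx"])/f,(p[1]-g["cy"])/f,1.]);return E[:3,3],d/np.linalg.norm(d)
def at(g,p,z):
    o,d=ray(g,p);return o+d*(z-o[2])/d[2]
def tri(gs,ps):
    A=0;b=0;rs=[ray(g,p) for g,p in zip(gs,ps)]
    for o,d in rs:
        P=np.eye(3)-np.outer(d,d);A=A+P;b=b+P@o
    x=np.linalg.solve(A,b);return x,max(np.linalg.norm((np.eye(3)-np.outer(d,d))@(x-o)) for o,d in rs)
def proj(g,X):
    E=np.array(g["extrinsics"]);c=E[:3,:3].T@(np.array(X)-E[:3,3]);f=f_of(g);return c[:2]/c[2]*f+[g["cx"],g["cy"]]
def blob(g,p,r=26,thr=165):
    i=g["img"];hsv=cv2.cvtColor(i,cv2.COLOR_BGR2HSV);m=((hsv[...,2]>thr)&(hsv[...,1]<60)).astype(np.uint8)
    w=np.zeros_like(m);cv2.circle(w,(int(p[0]),int(p[1])),r,1,-1);m&=w
    cs,_=cv2.findContours(m,cv2.RETR_EXTERNAL,cv2.CHAIN_APPROX_NONE)
    c=max(cs,key=cv2.contourArea);return cv2.fitEllipse(cv2.convexHull(c))
E
python3 - <<'E'
from h import *;import pickle
d=pickle.load(open("d0.pkl","rb"));T,S=d["top"],d["scene"]
N={"sxl":((193,152),(366,220),.057,64),"sl":((343,208),(225,210),.053,52),"sm":((461,189),(120,246),.048,40),"ss":((151,256),(365,157),.043,28),
"dxl":((228,229),(315,190),.015,88),"dl":((388,144),(192,279),.015,76),"dm":((430,262),(144,202),.015,64),"ds":((122,182),(415,201),.015,52)}
for n,(a,b,z,D) in N.items():
    e=blob(T,a);h=blob(S,b)
    X,err=tri((T,S),(e[0],h[0]));P=at(T,e[0],z);Q=at(S,h[0],z)
    dm=np.mean(e[1])/f_of(T)*(.9208-z)*1000
    print(n,np.round(e[0],1),np.round(h[0],1),"tri",np.round(X,4),round(err*1e3,1),"top",np.round(P[:2],4),"scene",np.round(Q[:2],4),"D",round(dm,1),D,np.round(h[1],1))
for n,p in (("tin",(292,135)),("board",(283,231))): print(n,at(T,p,.02))
c=[]
for g,rs in((T,((193,152),(343,208),(461,189),(151,256))),(S,((366,220),(225,210),(120,246),(365,157)))):
    for a in rs: c.append(cv2.resize(g["img"][a[1]-26:a[1]+26,a[0]-26:a[0]+26],(200,200),interpolation=cv2.INTER_NEAREST))
cv2.imwrite("pics/c0.png",np.vstack([np.hstack(c[:4]),np.hstack(c[4:])]))
E
```

```text
sxl [192.3 150.7] [366.3 220.4] tri [0.6195 0.2061 0.0583] 0.4 top [0.6197 0.206 ] scene [0.6186 0.2071] D 63.0 64 [20.2 26. ]
sl [342.9 208. ] [224.1 209.7] tri [ 0.4957 -0.1221  0.0543] 0.2 top [ 0.4957 -0.1225] scene [ 0.4947 -0.1217] D 52.2 52 [15.9 20.6]
sm [461.7 188.3] [118.4 246.3] tri [ 0.5397 -0.3808  0.0489] 0.2 top [ 0.5398 -0.3814] scene [ 0.5391 -0.3808] D 39.8 40 [13.1 17.9]
ss [150.3 255.2] [364.7 155.9] tri [0.3915 0.2965 0.0452] 0.1 top [0.3914 0.2972] scene [0.3893 0.2978] D 28.5 28 [6.8 9.6]
dxl [227.5 228.8] [314.6 189.8] tri [0.4501 0.1327 0.011 ] 0.5 top [0.4502 0.1327] scene [0.4535 0.1307] D 88.6 88 [20.7 32.1]
dl [387.4 143.2] [191.2 278. ] tri [ 0.6466 -0.2297  0.0155] 0.4 top [ 0.6466 -0.2302] scene [ 0.6464 -0.2293] D 75.0 76 [27.7 33. ]
dm [430. 262.] [143.3 200.6] tri [ 0.3781 -0.3206  0.0165] 0.3 top [ 0.378  -0.3215] scene [ 0.3768 -0.3206] D 64.9 64 [17.9 24.3]
ds [121.  181.7] [414.3 201. ] tri [0.5567 0.3778 0.0125] 1.0 top [0.5567 0.3778] scene [0.5587 0.3751] D 51.0 52 [11.3 20. ]
tin [ 0.66404149 -0.01270466  0.02      ]
board [0.44561729 0.00706018 0.02      ]
```

View pics/c0.png

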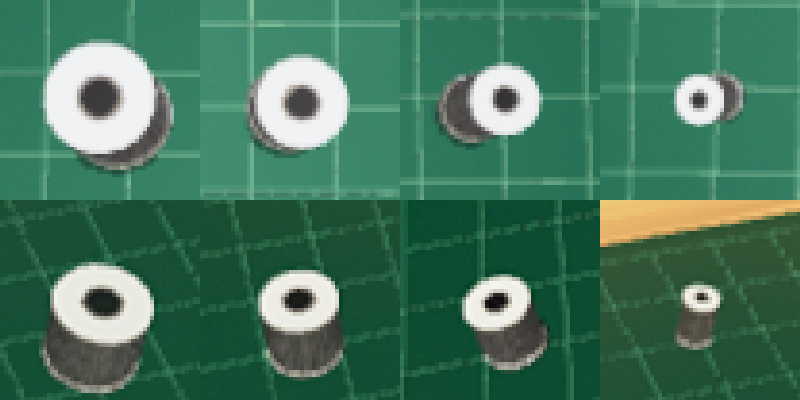

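The crops show clear flange tops, and the triangulated heights (58, 54, 49 and 45 mm) match the text. Moving now: align the tool with the world axes and head for spool_s.

Call:
{"method": "play_rows", "body": {
  "steps": [
    {"x": -19, "y": -9.6, "z": 8, "spin": -0.395},
    {"x": -19, "y": -9.6, "z": 8, "spin": -0.395},
    {"x": -19, "y": -9.6, "z": 8, "spin": -0.395},
    {"x": -19, "y": -9.6, "z": 8, "spin": -0.395},
    {"x": -19, "y": -9.6, "z": 8, "spin": -0.395}
  ],
  "jaw": -1,
  "grip_force": 40
}}

```text
time: 0.6
tool_pos: [0.3509, 0.3435, 0.1608]
eef_rot: [0.0, 1.0, -0.001, -0.0]
force: [0.8, 0.7, 0.3]
gripper_width: 0.0857
finger_force: 0.0
```

```bash
cat > st.py <<'E'
from rig import ctrl;import sys,numpy as np
from scipy.spatial.transform import Rotation as R
s=ctrl.read_state();M=R.from_quat(s["eef_rot"]).as_matrix();t=np.array([float(v) for v in sys.argv[1:4]])
print(round(s["time"],2),np.round(s["tool_pos"],4),"xaxis",np.round(M[:,0],3),"zax",np.round(M[:,2],3),"J",np.round(s["joint_pos"],2),"w",round(s["gripper_width"],4),"F",np.round(s["force"],1))
if len(t): print("go cm",np.round(M.T@(t-s["tool_pos"])*100,2))
E
python3 st.py .3914 .2970 .11
```

```text
0.6 [0.3509 0.3435 0.1608] xaxis [-1.     0.001  0.001] zax [-0.001 -0.001 -1.   ] J [ 0.77 -0.07 -0.14  1.5  -0.    0.78] w 0.0857 F [0.8 0.7 0.3]
go cm [-4.05 -4.64  5.08]
```

Call:
{"method": "play_rows", "body": {
  "steps": [
    {"x": -4.1, "y": -4.7, "z": 5},
    {"x": -4.1, "y": -4.7, "z": 5},
    {"x": -4.1, "y": -4.7, "z": 6},
    {"x": -4.1, "y": -4.7, "z": 6},
    {"x": -4.1, "y": -4.7, "z": 6}
  ]
}}

```text
invalid input
```

```bash
python3 st.py .3914 .2970 .028
```

```text
0.6 [0.3509 0.3435 0.1608] xaxis [-1.     0.001  0.001] zax [-0.001 -0.001 -1.   ] J [ 0.77 -0.07 -0.14  1.5  -0.    0.78] w 0.0857 F [0.8 0.7 0.3]
go cm [-4.06 -4.63 13.28]
```

Call:
{"method": "play_rows", "body": {
  "steps": [
    {"x": -4.1, "y": -4.7, "z": 5, "spin": 0},
    {"x": -4.1, "y": -4.7, "z": 5, "spin": 0},
    {"x": -4.1, "y": -4.7, "z": 6, "spin": 0},
    {"x": -4.1, "y": -4.7, "z": 6, "spin": 0},
    {"x": -4.1, "y": -4.7, "z": 6, "spin": 0}
  ]
}}

```text
time: 1.1
tool_pos: [0.3907, 0.2996, 0.1028]
eef_rot: [-0.0, 1.0, 0.0, 0.0]
force: [0.4, -0.2, 0.1]
gripper_width: 0.0856
finger_force: 0.0
```

```bash
python3 st.py .3914 .2970 .028
```

```text
1.1 [0.3907 0.2996 0.1028] xaxis [-1.    -0.001 -0.   ] zax [ 0.  0. -1.] J [ 0.65 -0.06 -0.24  1.39  0.    0.65] w 0.0856 F [ 0.4 -0.2  0.1]
go cm [-0.07 -0.26  7.48]
```

Call:
{"method": "play_rows", "body": {
  "steps": [
    {"x": 0, "y": -0.2, "z": 3.7, "spin": 0},
    {"x": 0, "y": -0.2, "z": 7.4, "spin": 0},
    {"x": 0, "y": -0.2, "z": 7.4, "spin": 0},
    {"x": 0, "y": -0.2, "z": 7.4, "spin": 0}
  ]
}}

```text
time: 1.5
tool_pos: [0.3908, 0.2978, 0.0296]
eef_rot: [-0.001, 1.0, 0.0, 0.0]
force: [0.1, 0.4, 0.7]
gripper_width: 0.0854
finger_force: 0.0
```

Call:
{"method": "play_rows", "body": {
  "steps": [
    {"x": 0, "y": 0, "z": 0, "spin": 0},
    {"x": 0, "y": 0, "z": 0, "spin": 0},
    {"x": 0, "y": 0, "z": 0, "spin": 0},
    {"x": 0, "y": 0, "z": 0, "spin": 0},
    {"x": 0, "y": 0, "z": 0, "spin": 0}
  ],
  "jaw": 1,
  "grip_force": 30
}}

```text
time: 2.0
tool_pos: [0.3914, 0.2973, 0.0292]
eef_rot: [-0.0, 1.0, 0.0, 0.0]
force: [-1.1, -0.8, 5.8]
gripper_width: 0.0267
finger_force: 29.3
```

```bash
python3 st.py .3914 .2970 .028
```

```text
2.0 [0.3914 0.2973 0.0292] xaxis [-1.    -0.    -0.001] zax [ 0.001  0.001 -1.   ] J [ 0.65 -0.03 -0.36  1.24  0.    0.65] w 0.0267 F [-1.1 -0.8  5.8]
go cm [-0.   -0.03  0.12]
```

Call:
{"method": "play_rows", "body": {
  "steps": [
    {"x": 0, "y": 0, "z": -4, "spin": 0},
    {"x": 0, "y": 0, "z": -8, "spin": 0},
    {"x": -4, "y": 2, "z": -9, "spin": 0},
    {"x": -8, "y": 4, "z": -9, "spin": 0},
    {"x": -12, "y": 6, "z": -9, "spin": 0}
  ]
}}

```text
time: 2.5
tool_pos: [0.5127, 0.3579, 0.1194]
eef_rot: [-0.0, 1.0, 0.001, 0.001]
force: [-0.1, 0.7, 0.6]
gripper_width: 0.0269
finger_force: 29.8
```

Call:
{"method": "play_rows", "body": {
  "steps": [
    {"x": -4.5, "y": 2.1, "z": 0, "spin": 0},
    {"x": -4.5, "y": 2.1, "z": 0, "spin": 0},
    {"x": -4.5, "y": 2.1, "z": 0, "spin": 0},
    {"x": -4.5, "y": 2.1, "z": 0, "spin": 0}
  ]
}}

```text
time: 2.9
tool_pos: [0.5553, 0.3777, 0.1186]
eef_rot: [-0.0, 1.0, -0.0, -0.0]
force: [-0.9, 0.5, 0.7]
gripper_width: 0.0273
finger_force: 29.9
```

```bash
python3 st.py .5567 .3778 .034
```

```text
2.9 [0.5553 0.3777 0.1186] xaxis [-1. -0.  0.] zax [-0. -0. -1.] J [0.6  0.37 0.27 1.47 0.   0.6 ] w 0.0273 F [-0.9  0.5  0.7]
go cm [-0.14  0.01  8.46]
```

Call:
{"method": "play_rows", "body": {
  "steps": [
    {"x": -0.1, "y": 0, "z": 4, "spin": 0},
    {"x": -0.1, "y": 0, "z": 7, "spin": 0},
    {"x": -0.1, "y": 0, "z": 8, "spin": 0},
    {"x": -0.1, "y": 0, "z": 8.5, "spin": 0},
    {"x": -0.1, "y": 0, "z": 8.5, "spin": 0}
  ]
}}

```text
time: 3.4
tool_pos: [0.557, 0.3782, 0.0349]
eef_rot: [-0.0, 1.0, 0.0, 0.001]
force: [0.1, 0.2, -0.4]
gripper_width: 0.0275
finger_force: 29.9
```

```bash
python3 st.py .5567 .3778 .033;python3 - <<'E'
from rig import ctrl;import cv2,numpy as np
a=ctrl.get_image("scene")["img"][140:260,350:480];b=ctrl.get_image("top")["img"][120:240,60:190]
cv2.imwrite("pics/p1.png",cv2.resize(np.hstack([a,b]),None,fx=3,fy=3))
E
```

```text
3.4 [0.557  0.3782 0.0349] xaxis [-1.    -0.    -0.001] zax [ 0.001  0.001 -1.   ] J [0.6  0.39 0.14 1.32 0.   0.6 ] w 0.0275 F [ 0.1  0.2 -0.4]
go cm [ 0.03 -0.04  0.19]
```

View pics/p1.png

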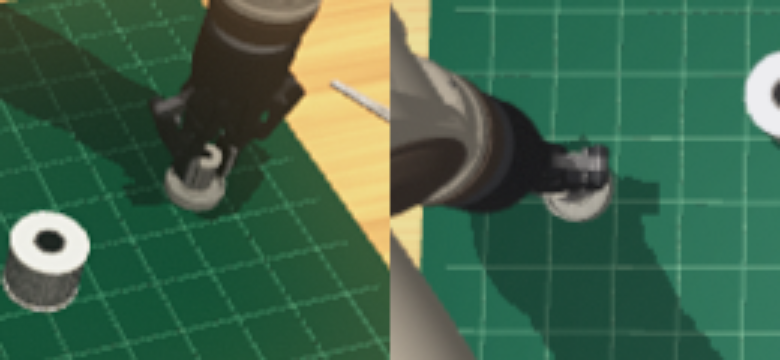

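The scene crop shows spool_s held over the dish around crop pixel (205,175), looking central. Lower by the last couple of mm, release and rise.

Call:
{"method": "play_rows", "body": {
  "steps": [
    {"x": 0, "y": 0, "z": 0.15, "spin": 0},
    {"x": 0, "y": 0, "z": 0.15, "spin": 0},
    {"x": 0, "y": 0, "z": 0.15, "spin": 0}
  ]
}}

```text
time: 3.8
tool_pos: [0.5577, 0.3785, 0.0332]
eef_rot: [-0.0, 1.0, 0.001, 0.001]
force: [0.6, -1.0, 5.8]
gripper_width: 0.027
finger_force: 30.4
```

Call:
{"method": "play_rows", "body": {
  "steps": [
    {"x": 0, "y": 0, "z": 0, "spin": 0},
    {"x": 0, "y": 0, "z": 0, "spin": 0},
    {"x": 0, "y": 0, "z": 0, "spin": 0},
    {"x": 0, "y": 0, "z": 0, "spin": 0},
    {"x": 0, "y": 0, "z": 0, "spin": 0}
  ],
  "jaw": -1
}}

```text
time: 4.3
tool_pos: [0.5569, 0.378, 0.0316]
eef_rot: [-0.0, 1.0, -0.0, -0.0]
force: [-0.0, -0.5, -0.2]
gripper_width: 0.0854
finger_force: 0.0
```

Call:
{"method": "play_rows", "body": {
  "steps": [
    {"x": 0, "y": 0, "z": -4, "spin": 0},
    {"x": 0, "y": 0, "z": -8, "spin": 0},
    {"x": 0, "y": -4, "z": -8, "spin": 0},
    {"x": -3, "y": -8, "z": -8, "spin": 0},
    {"x": -6, "y": -12, "z": -8, "spin": 0}
  ]
}}

```text
time: 4.8
tool_pos: [0.6173, 0.2573, 0.1126]
eef_rot: [-0.001, 1.0, 0.0, 0.0]
force: [1.3, 0.8, -0.9]
gripper_width: 0.0852
finger_force: 0.0
```

```bash
python3 st.py .6195 .2062 .115
```

```text
4.8 [0.6173 0.2573 0.1126] xaxis [-1.    -0.002 -0.001] zax [ 0.001  0.    -1.   ] J [0.39 0.36 0.25 1.46 0.   0.39] w 0.0852 F [ 1.3  0.8 -0.9]
go cm [-0.21 -5.11 -0.25]
```

Call:
{"method": "play_rows", "body": {
  "steps": [
    {"x": -0.25, "y": -4, "z": 0, "spin": 0},
    {"x": -0.25, "y": -5.1, "z": 0, "spin": 0},
    {"x": -0.25, "y": -5.1, "z": 0, "spin": 0},
    {"x": -0.25, "y": -5.1, "z": 0, "spin": 0}
  ]
}}

```text
time: 5.2
tool_pos: [0.6194, 0.2078, 0.1119]
eef_rot: [-0.0, 1.0, 0.0, 0.0]
force: [-0.2, 1.0, -0.7]
gripper_width: 0.0856
finger_force: 0.0
```

```bash
python3 st.py .6195 .2062 .027
```

```text
5.2 [0.6194 0.2078 0.1119] xaxis [-1. -0. -0.] zax [ 0.  0. -1.] J [0.32 0.32 0.2  1.45 0.   0.32] w 0.0856 F [-0.2  1.  -0.7]
go cm [-0.01 -0.16  8.49]
```

Call:
{"method": "play_rows", "body": {
  "steps": [
    {"x": 0, "y": -0.15, "z": 3, "spin": 0},
    {"x": 0, "y": -0.15, "z": 6, "spin": 0},
    {"x": 0, "y": -0.15, "z": 8.4, "spin": 0},
    {"x": 0, "y": -0.15, "z": 8.4, "spin": 0}
  ]
}}

```text
time: 5.6
tool_pos: [0.617, 0.2067, 0.0239]
eef_rot: [-0.001, 1.0, -0.001, -0.003]
force: [0.2, 0.4, 0.3]
gripper_width: 0.0857
finger_force: 0.0
```

Call:
{"method": "play_rows", "body": {
  "steps": [
    {"x": 0, "y": 0, "z": 0, "spin": 0},
    {"x": 0, "y": 0, "z": 0, "spin": 0},
    {"x": 0, "y": 0, "z": 0, "spin": 0},
    {"x": 0, "y": 0, "z": 0, "spin": 0},
    {"x": 0, "y": 0, "z": 0, "spin": 0}
  ],
  "jaw": 1,
  "grip_force": 50
}}

```text
time: 6.1
tool_pos: [0.6204, 0.2064, 0.0299]
eef_rot: [-0.0, 1.0, 0.001, 0.001]
force: [-1.7, 2.2, 6.4]
gripper_width: 0.0628
finger_force: 56.5
```

```bash
python3 st.py .6195 .2062 .027
```

```text
6.1 [0.6204 0.2064 0.0299] xaxis [-1.    -0.001 -0.003] zax [ 0.003  0.002 -1.   ] J [0.32 0.35 0.07 1.29 0.   0.32] w 0.0628 F [-1.7  2.2  6.4]
go cm [ 0.09 -0.02  0.29]
```

Call:
{"method": "play_rows", "body": {
  "steps": [
    {"x": 0, "y": 0, "z": -3, "spin": 0},
    {"x": 0, "y": 0, "z": -6, "spin": 0},
    {"x": 2, "y": -0.9, "z": -8, "spin": 0},
    {"x": 5, "y": -2.2, "z": -8.5, "spin": 0},
    {"x": 9, "y": -3.9, "z": -8.5, "spin": 0}
  ]
}}

```text
time: 6.6
tool_pos: [0.5298, 0.1666, 0.1139]
eef_rot: [-0.0, 1.0, 0.0, 0.001]
force: [-0.4, -0.7, -2.7]
gripper_width: 0.0627
finger_force: 56.8
```

Call:
{"method": "play_rows", "body": {
  "steps": [
    {"x": 4, "y": -1.7, "z": 0, "spin": 0},
    {"x": 7, "y": -3, "z": 0, "spin": 0},
    {"x": 8, "y": -3.4, "z": 0, "spin": 0},
    {"x": 8, "y": -3.4, "z": 0, "spin": 0}
  ]
}}

```text
time: 7.0
tool_pos: [0.4489, 0.1322, 0.1134]
eef_rot: [0.0, 1.0, 0.0, 0.001]
force: [0.6, 0.7, -3.3]
gripper_width: 0.063
finger_force: 56.8
```

```bash
python3 st.py .4502 .1327 .032
```

```text
7.0 [0.4489 0.1322 0.1134] xaxis [-1.     0.    -0.001] zax [ 0.001  0.    -1.   ] J [ 0.29 -0.12 -0.28  1.41 -0.    0.29] w 0.063 F [ 0.6  0.7 -3.3]
go cm [-0.12  0.05  8.14]
```

Call:
{"method": "play_rows", "body": {
  "steps": [
    {"x": -0.1, "y": 0, "z": 3, "spin": 0},
    {"x": -0.1, "y": 0, "z": 6, "spin": 0},
    {"x": -0.1, "y": 0, "z": 7.5, "spin": 0},
    {"x": -0.1, "y": 0, "z": 8.1, "spin": 0},
    {"x": -0.1, "y": 0, "z": 8.1, "spin": 0}
  ]
}}

```text
time: 7.5
tool_pos: [0.4511, 0.1328, 0.0333]
eef_rot: [-0.0, 1.0, 0.0, -0.0]
force: [-9.7, -2.6, 13.0]
gripper_width: 0.0628
finger_force: 59.3
```

```bash
python3 st.py .4502 .1327 .032;python3 - <<'E'
from rig import ctrl;import cv2,numpy as np
a=ctrl.get_image("scene")["img"][130:250,260:450]
cv2.imwrite("pics/p2.png",cv2.resize(a,None,fx=4,fy=4))
E
```

```text
7.5 [0.4511 0.1328 0.0333] xaxis [-1. -0.  0.] zax [-0.  0. -1.] J [ 0.29 -0.08 -0.4   1.25  0.    0.29] w 0.0628 F [-9.7 -2.6 13. ]
go cm [ 0.09 -0.01  0.13]
```

View pics/p2.png

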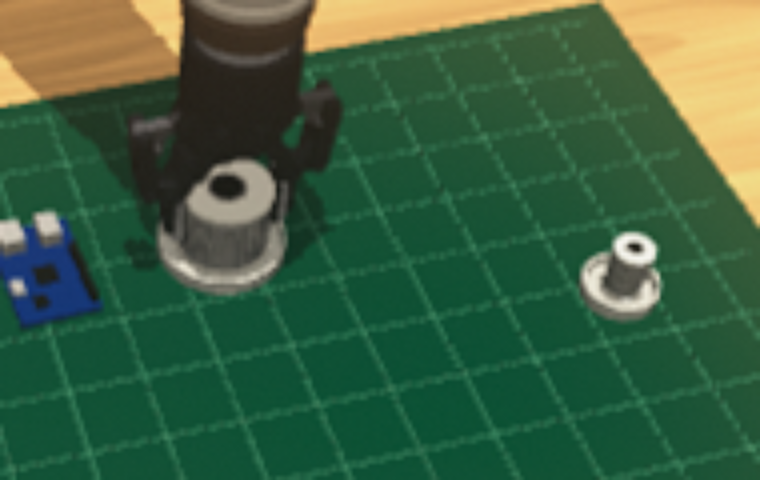

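The crop shows spool_s upright in its dish (620,275) and spool_xl inside its dish (225,230), touching the floor. Release it.

Call:
{"method": "play_rows", "body": {
  "steps": [
    {"x": 0, "y": 0, "z": 0, "spin": 0},
    {"x": 0, "y": 0, "z": 0, "spin": 0},
    {"x": 0, "y": 0, "z": 0, "spin": 0},
    {"x": 0, "y": 0, "z": 0, "spin": 0},
    {"x": 0, "y": 0, "z": 0, "spin": 0}
  ],
  "jaw": -1
}}

```text
time: 8.05
tool_pos: [0.4507, 0.1326, 0.0318]
eef_rot: [-0.0, 1.0, 0.0, 0.0]
force: [-0.6, 0.1, -0.0]
gripper_width: 0.0853
finger_force: 0.0
```

Call:
{"method": "play_rows", "body": {
  "steps": [
    {"x": 0, "y": 0, "z": -3, "spin": 0},
    {"x": 0, "y": 0, "z": -6, "spin": 0},
    {"x": 0, "y": 0, "z": -9, "spin": 0},
    {"x": -1, "y": -4, "z": -9, "spin": 0},
    {"x": -2, "y": -8, "z": -9, "spin": 0}
  ]
}}

```text
time: 8.55
tool_pos: [0.4714, 0.0524, 0.1231]
eef_rot: [-0.002, 1.0, 0.0, 0.001]
force: [0.4, -0.6, -0.7]
gripper_width: 0.085
finger_force: 0.0
```

Call:
{"method": "play_rows", "body": {
  "steps": [
    {"x": -1, "y": -4, "z": 0, "spin": 0},
    {"x": -2, "y": -8, "z": 0, "spin": 0},
    {"x": -2.5, "y": -13, "z": 0, "spin": 0},
    {"x": -2.5, "y": -17, "z": 0, "spin": 0},
    {"x": -2.5, "y": -17.5, "z": 0, "spin": 0}
  ]
}}

```text
time: 9.05
tool_pos: [0.4954, -0.1261, 0.1216]
eef_rot: [0.002, 1.0, -0.0, -0.0]
force: [-0.2, -0.1, -0.4]
gripper_width: 0.0856
finger_force: 0.0
```

```bash
python3 st.py .4957 -.1223 .027
```

```text
9.05 [ 0.4954 -0.1261  0.1216] xaxis [-1.     0.004  0.   ] zax [-0.    -0.001 -1.   ] J [-0.25 -0.02 -0.16  1.42 -0.   -0.25] w 0.0856 F [-0.2 -0.1 -0.4]
go cm [-0.03  0.39  9.46]
```

Call:
{"method": "play_rows", "body": {
  "steps": [
    {"x": 0, "y": 0, "z": 0, "spin": 0},
    {"x": 0, "y": 0, "z": 3, "spin": 0},
    {"x": 0, "y": 0, "z": 6.5, "spin": 0},
    {"x": 0, "y": 0, "z": 9.4, "spin": 0},
    {"x": 0, "y": 0, "z": 9.4, "spin": 0}
  ]
}}

```text
time: 9.55
tool_pos: [0.4932, -0.1205, 0.0241]
eef_rot: [-0.001, 1.0, 0.001, -0.003]
force: [0.5, 0.2, -0.1]
gripper_width: 0.0852
finger_force: 0.0
```

Call:
{"method": "play_rows", "body": {
  "steps": [
    {"x": 0, "y": 0, "z": 0, "spin": 0},
    {"x": 0, "y": 0, "z": 0, "spin": 0},
    {"x": 0, "y": 0, "z": 0, "spin": 0},
    {"x": 0, "y": 0, "z": 0, "spin": 0},
    {"x": 0, "y": 0, "z": 0, "spin": 0}
  ],
  "jaw": 1,
  "grip_force": 45
}}

```text
time: 10.05
tool_pos: [0.4969, -0.1225, 0.0301]
eef_rot: [-0.0, 1.0, -0.0, 0.002]
force: [-0.4, 0.8, 7.5]
gripper_width: 0.0511
finger_force: 47.0
```

```bash
python3 st.py .4957 -.1223 .027
```

```text
10.05 [ 0.4969 -0.1225  0.0301] xaxis [-1.    -0.    -0.004] zax [ 0.004 -0.    -1.   ] J [-0.24  0.02 -0.31  1.24  0.   -0.24] w 0.0511 F [-0.4  0.8  7.5]
go cm [0.12 0.02 0.31]
```

Call:
{"method": "play_rows", "body": {
  "steps": [
    {"x": 0, "y": 0, "z": -3, "spin": 0},
    {"x": 0, "y": 0, "z": -6, "spin": 0},
    {"x": -2, "y": -1.4, "z": -8.5, "spin": 0},
    {"x": -5, "y": -3.6, "z": -9, "spin": 0},
    {"x": -8, "y": -5.7, "z": -9, "spin": 0}
  ]
}}

```text
time: 10.55
tool_pos: [0.5775, -0.1803, 0.1207]
eef_rot: [-0.0, 1.0, -0.001, 0.002]
force: [0.7, -0.8, -2.6]
gripper_width: 0.0509
finger_force: 48.5
```

Call:
{"method": "play_rows", "body": {
  "steps": [
    {"x": -3, "y": -2.1, "z": 0, "spin": 0},
    {"x": -6, "y": -4.2, "z": 0, "spin": 0},
    {"x": -7.1, "y": -5.1, "z": 0, "spin": 0},
    {"x": -7.1, "y": -5.1, "z": 0, "spin": 0},
    {"x": -7.1, "y": -5.1, "z": 0, "spin": 0}
  ]
}}

```text
time: 11.05
tool_pos: [0.6463, -0.2302, 0.1177]
eef_rot: [0.0, 1.0, 0.0, -0.0]
force: [-0.1, 0.1, -3.2]
gripper_width: 0.0507
finger_force: 48.5
```

```bash
python3 st.py .6466 -.2300 .032
```

```text
11.05 [ 0.6463 -0.2302  0.1177] xaxis [-1.     0.     0.001] zax [-0.001  0.    -1.   ] J [-0.34  0.41  0.32  1.48  0.   -0.34] w 0.0507 F [-0.1  0.1 -3.2]
go cm [-0.04  0.02  8.57]
```

Call:
{"method": "play_rows", "body": {
  "steps": [
    {"x": 0, "y": 0, "z": 3, "spin": 0},
    {"x": 0, "y": 0, "z": 6, "spin": 0},
    {"x": 0, "y": 0, "z": 8, "spin": 0},
    {"x": 0, "y": 0, "z": 8.6, "spin": 0},
    {"x": 0, "y": 0, "z": 8.6, "spin": 0}
  ]
}}

```text
time: 11.55
tool_pos: [0.6458, -0.2296, 0.0333]
eef_rot: [-0.0, 1.0, -0.0, 0.0]
force: [-0.6, 0.6, -2.7]
gripper_width: 0.0501
finger_force: 50.2
```

```bash
python3 st.py .6466 -.2300 .032
```

```text
11.55 [ 0.6458 -0.2296  0.0333] xaxis [-1.    -0.001 -0.001] zax [ 0.001 -0.    -1.   ] J [-0.34  0.42  0.18  1.32  0.   -0.34] w 0.0501 F [-0.6  0.6 -2.7]
go cm [-0.08 -0.04  0.13]
```

Call:
{"method": "play_rows", "body": {
  "steps": [
    {"x": 0, "y": 0, "z": 0.2, "spin": 0},
    {"x": 0, "y": 0, "z": 0.2, "spin": 0},
    {"x": 0, "y": 0, "z": 0.2, "spin": 0}
  ]
}}

```text
time: 11.85
tool_pos: [0.6461, -0.2296, 0.0331]
eef_rot: [-0.0, 1.0, -0.0, 0.001]
force: [-9.0, 4.6, 14.2]
gripper_width: 0.0509
finger_force: 51.9
```

Call:
{"method": "play_rows", "body": {
  "steps": [
    {"x": 0, "y": 0, "z": 0, "spin": 0},
    {"x": 0, "y": 0, "z": 0, "spin": 0},
    {"x": 0, "y": 0, "z": 0, "spin": 0},
    {"x": 0, "y": 0, "z": 0, "spin": 0},
    {"x": 0, "y": 0, "z": 0, "spin": 0}
  ],
  "jaw": -1
}}

```text
time: 12.35
tool_pos: [0.6466, -0.2304, 0.0297]
eef_rot: [-0.0, 1.0, 0.0, -0.0]
force: [-0.1, 0.5, 0.2]
gripper_width: 0.0857
finger_force: 0.0
```

Call:
{"method": "play_rows", "body": {
  "steps": [
    {"x": 0, "y": 0, "z": -3, "spin": 0},
    {"x": 0, "y": 0, "z": -6, "spin": 0},
    {"x": 0, "y": 0, "z": -9, "spin": 0},
    {"x": 3, "y": -4, "z": -9, "spin": 0},
    {"x": 6, "y": -8, "z": -9, "spin": 0}
  ]
}}

```text
time: 12.85
tool_pos: [0.5871, -0.3106, 0.1209]
eef_rot: [-0.002, 1.0, -0.001, 0.001]
force: [0.4, 0.1, -1.0]
gripper_width: 0.0854
finger_force: 0.0
```

Call:
{"method": "play_rows", "body": {
  "steps": [
    {"x": 2.5, "y": -3.5, "z": 0, "spin": 0},
    {"x": 4.7, "y": -7, "z": 0, "spin": 0},
    {"x": 4.7, "y": -7.1, "z": 0, "spin": 0},
    {"x": 4.7, "y": -7.1, "z": 0, "spin": 0},
    {"x": 4.7, "y": -7.1, "z": 0, "spin": 0}
  ]
}}

```text
time: 13.35
tool_pos: [0.5401, -0.3809, 0.1197]
eef_rot: [-0.0, 1.0, 0.0, 0.0]
force: [0.7, -0.3, 0.2]
gripper_width: 0.0857
finger_force: 0.0
```

```bash
python3 st.py .5397 -.3812 .027
```

```text
13.35 [ 0.5401 -0.3809  0.1197] xaxis [-1.    -0.001 -0.   ] zax [ 0.  0. -1.] J [-0.61  0.34  0.24  1.47  0.   -0.62] w 0.0857 F [ 0.7 -0.3  0.2]
go cm [ 0.04 -0.03  9.27]
```

Call:
{"method": "play_rows", "body": {
  "steps": [
    {"x": 0, "y": 0, "z": 3, "spin": 0},
    {"x": 0, "y": 0, "z": 6.5, "spin": 0},
    {"x": 0, "y": 0, "z": 9.2, "spin": 0},
    {"x": 0, "y": 0, "z": 9.2, "spin": 0},
    {"x": 0, "y": 0, "z": 9.2, "spin": 0}
  ]
}}

```text
time: 13.85
tool_pos: [0.5402, -0.3805, 0.0282]
eef_rot: [-0.001, 1.0, 0.0, -0.0]
force: [0.1, -0.2, 0.5]
gripper_width: 0.0854
finger_force: 0.0
```

Call:
{"method": "play_rows", "body": {
  "steps": [
    {"x": 0, "y": 0, "z": 0, "spin": 0},
    {"x": 0, "y": 0, "z": 0, "spin": 0},
    {"x": 0, "y": 0, "z": 0, "spin": 0},
    {"x": 0, "y": 0, "z": 0, "spin": 0},
    {"x": 0, "y": 0, "z": 0, "spin": 0}
  ],
  "jaw": 1,
  "grip_force": 35
}}

```text
time: 14.35
tool_pos: [0.5402, -0.3817, 0.0292]
eef_rot: [-0.0, 1.0, -0.0, 0.001]
force: [-0.2, 1.6, 5.5]
gripper_width: 0.0392
finger_force: 35.1
```

```bash
python3 st.py .5397 -.3812 .027
```

```text
14.35 [ 0.5402 -0.3817  0.0292] xaxis [-1.    -0.    -0.002] zax [ 0.002 -0.001 -1.   ] J [-0.62  0.37  0.1   1.3   0.   -0.62] w 0.0392 F [-0.2  1.6  5.5]
go cm [0.05 0.05 0.22]
```

Call:
{"method": "play_rows", "body": {
  "steps": [
    {"x": 0, "y": 0, "z": -3, "spin": 0},
    {"x": 0, "y": 0, "z": -6, "spin": 0},
    {"x": 2, "y": 0.7, "z": -8.5, "spin": 0},
    {"x": 5, "y": 1.8, "z": -9, "spin": 0},
    {"x": 9, "y": 3.3, "z": -9, "spin": 0}
  ]
}}

```text
time: 14.85
tool_pos: [0.4498, -0.3488, 0.119]
eef_rot: [-0.0, 1.0, -0.001, 0.001]
force: [-0.3, 0.5, -0.7]
gripper_width: 0.0388
finger_force: 35.8
```

Call:
{"method": "play_rows", "body": {
  "steps": [
    {"x": 3.5, "y": 1.3, "z": 0, "spin": 0},
    {"x": 6.5, "y": 2.4, "z": 0, "spin": 0},
    {"x": 7.2, "y": 2.7, "z": 0, "spin": 0},
    {"x": 7.2, "y": 2.7, "z": 0, "spin": 0},
    {"x": 7.2, "y": 2.7, "z": 0, "spin": 0}
  ]
}}

```text
time: 15.35
tool_pos: [0.3784, -0.322, 0.1181]
eef_rot: [-0.0, 1.0, -0.0, 0.0]
force: [0.9, -0.2, -1.5]
gripper_width: 0.0393
finger_force: 35.9
```

```bash
python3 st.py .378 -.3210 .032
```

```text
15.35 [ 0.3784 -0.322   0.1181] xaxis [-1.    -0.    -0.001] zax [ 0.001 -0.001 -1.   ] J [-0.71 -0.05 -0.2   1.42  0.   -0.71] w 0.0393 F [ 0.9 -0.2 -1.5]
go cm [0.05 0.1  8.61]
```

Call:
{"method": "play_rows", "body": {
  "steps": [
    {"x": 0, "y": 0.1, "z": 3, "spin": 0},
    {"x": 0, "y": 0.1, "z": 6, "spin": 0},
    {"x": 0, "y": 0.1, "z": 8, "spin": 0},
    {"x": 0, "y": 0.1, "z": 8.7, "spin": 0},
    {"x": 0, "y": 0.1, "z": 8.7, "spin": 0}
  ]
}}

```text
time: 15.85
tool_pos: [0.3785, -0.3205, 0.0318]
eef_rot: [-0.0, 1.0, 0.0, 0.0]
force: [-5.2, 5.9, 10.7]
gripper_width: 0.0392
finger_force: 38.8
```

```bash
python3 st.py .378 -.3210 .032
```

```text
15.85 [ 0.3785 -0.3205  0.0318] xaxis [-1.    -0.001 -0.   ] zax [ 0.     0.001 -1.   ] J [-0.7  -0.02 -0.34  1.25  0.   -0.7 ] w 0.0392 F [-5.2  5.9 10.7]
go cm [ 0.05 -0.05 -0.02]
```

Floor contact. Release, rise and back off toward the robot's right side.

Call:
{"method": "play_rows", "body": {
  "steps": [
    {"x": 0, "y": 0, "z": 0, "spin": 0},
    {"x": 0, "y": 0, "z": 0, "spin": 0},
    {"x": 0, "y": 0, "z": 0, "spin": 0},
    {"x": 0, "y": 0, "z": 0, "spin": 0},
    {"x": 0, "y": 0, "z": 0, "spin": 0}
  ],
  "jaw": -1
}}

```text
time: 16.35
tool_pos: [0.3777, -0.3206, 0.0307]
eef_rot: [-0.0, 1.0, 0.0, -0.0]
force: [-0.0, 0.0, 0.0]
gripper_width: 0.0855
finger_force: 0.0
```

Call:
{"method": "play_rows", "body": {
  "steps": [
    {"x": 0, "y": 0, "z": -3, "spin": 0},
    {"x": 0, "y": 0, "z": -6, "spin": 0},
    {"x": 0, "y": 0, "z": -9, "spin": 0},
    {"x": 3, "y": -3, "z": -11, "spin": 0},
    {"x": 6, "y": -6, "z": -13, "spin": 0}
  ]
}}

```text
time: 16.85
tool_pos: [0.3176, -0.3808, 0.1621]
eef_rot: [-0.002, 1.0, -0.0, 0.0]
force: [2.0, -0.5, 1.3]
gripper_width: 0.0854
finger_force: 0.0
```

Call:
{"method": "play_rows", "body": {
  "steps": [
    {"x": 3, "y": -4, "z": 0, "spin": 0},
    {"x": 6, "y": -8, "z": 0, "spin": 0},
    {"x": 8, "y": -10, "z": 0, "spin": 0},
    {"x": 8, "y": -10, "z": 0, "spin": 0},
    {"x": 8, "y": -10, "z": 0, "spin": 0}
  ]
}}

```text
time: 17.35
tool_pos: [0.2372, -0.4807, 0.1606]
eef_rot: [0.001, 1.0, 0.0, -0.0]
force: [0.1, -0.2, -0.4]
gripper_width: 0.0854
finger_force: 0.0
```

```bash
python3 - <<'E'
from h import *;from rig import ctrl
T,S=ctrl.get_image("top"),ctrl.get_image("scene")
D={"xl":(.4502,.1327,.054),"l":(.6466,-.230,.050),"m":(.378,-.321,.045),"s":(.5567,.3778,.040)}
cs=[]
for g in(T,S):
    for n,(x,y,h) in D.items():
        p=proj(g,(x,y,.007+h)).round().astype(int);cs.append(cv2.resize(g["img"][max(p[1]-24,0):p[1]+24,p[0]-24:p[0]+24],(200,200),interpolation=cv2.INTER_CUBIC))
cv2.imwrite("pics/f.png",np.vstack([np.hstack(cs[:4]),np.hstack(cs[4:])]))
cv2.imwrite("pics/ft.png",T["img"])
for n,(x,y,h) in D.items():   # dark hole centre in both views
    q=[]
    for g in(T,S):
        p=proj(g,(x,y,.007+h));G=cv2.cvtColor(g["img"],cv2.COLOR_BGR2GRAY);m=(G<100).astype(np.uint8)
        _,L,st,ce=cv2.connectedComponentsWithStats(m);k=[i for i in range(1,len(ce)) if st[i,4]<130 and np.linalg.norm(ce[i]-p)<9]
        q.append(min((ce[i] for i in k),key=lambda c:np.linalg.norm(c-p),default=p*np.nan))
    print(n,np.round(tri((T,S),q)[0]-[x,y,0],4),np.round(at(T,q[0],.007+h)[:2]-[x,y],4))
print(ctrl.read_state()["tool_pos"])
E
```

```text
xl [0.0007 0.0005 0.0635] [0.0007 0.0008]
l [-0.0019  0.0014  0.0595] [-0.0013  0.0007]
m [-0.0004  0.0014  0.0541] [-0.0006  0.0007]
s [0.0002 0.0002 0.0498] [0.0007 0.0015]
[ 0.2382011  -0.47999297  0.16081622]
```

View pics/f.png

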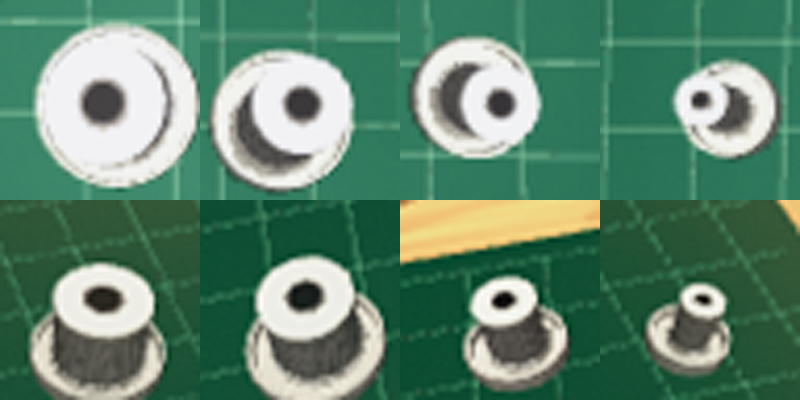

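View pics/ft.png

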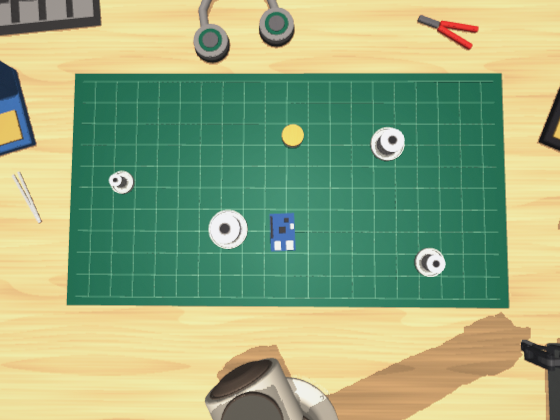

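All four spools stand flat in their dishes, within about 2 mm of the centres. The tin (292,135) and board (283,231) are where they started, and the arm is clear.

```bash
python3 -c "
from rig import ctrl;print(ctrl.sign_off())"
```

```text
the job is handed in; nothing more can be done
None
```

All four spools are standing upright in their own dishes, within about 2 mm of centre by the camera measurements; the flux tin and circuit board were not moved, and the job was handed in at about 17 s of the 96 s allowed (the hand-in returned no verdict).

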